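# Sweep loose bottle caps into the cap bay

### The job

Clear the three loose orange screw caps off the laboratory bench: sweep them with the fingers along the bench top into the blue-floored bay with the low white walls, through its open side, until every cap lies flat and wholly inside. Only push the caps, do not pick them up or lift them, and do not shift or knock over the vial, the amber bottle or the other things standing about.

Things in the scene. Friction and masses are not known exactly. Their poses are not given: they have to be found in the camera images.
- cap1: loose orange ribbed screw cap lying flat on the bench, a solid disc 32 mm in diameter and 16 mm high, about 10 to 18 g, slides freely (does not stick). Origin at its centre, 8 mm above the bench, z up; its yaw means nothing. It starts anywhere in a scattered group with the other two caps, the vial and the reagent bottle
- cap2: loose orange ribbed screw cap lying flat on the bench, a solid disc 32 mm in diameter and 16 mm high, about 10 to 18 g, slides freely (does not stick). Origin at its centre, 8 mm above the bench, z up; its yaw means nothing. It starts anywhere in a scattered group with the other two caps, the vial and the reagent bottle
- cap3: loose orange ribbed screw cap lying flat on the bench, a solid disc 32 mm in diameter and 16 mm high, about 10 to 18 g, slides freely (does not stick). Origin at its centre, 8 mm above the bench, z up; its yaw means nothing. It starts anywhere in a scattered group with the other two caps, the vial and the reagent bottle
- bay: the cap bay, fixed: a U of three white walls, 6 mm thick, 24 mm high, around a blue floor level with the bench (no sill). Inside 160 mm wide (its x, -80 to 80 mm) and 110 mm deep (its y, from the back wall at -55 to the open side at +55 mm). Origin: centre of the blue floor; +y points out of the open side, roughly to the robot's left, where the caps are. Two 3 mm screw tabs behind the back wall
- vial: small clear glass vial with a white lid, upright, 28 mm in diameter, 45 mm high, 50 to 85 g, standing among the caps. Origin at the centre of its underside. Leave alone.
- reagent: amber reagent bottle with a blue cap and a paper label, upright, 36 mm in diameter, 58 mm high, 120 g, standing among the caps. Origin at the centre of its underside. Leave alone.
- mouse: grey computer mouse, 100 mm (x) by 58 mm (y), 33 mm high, to the left. Origin at the centre of its underside. Leave alone.
- phone: black phone with a dark blue screen lying flat, 150 mm (x) by 72 mm (y), 9 mm thick, to the left. Origin at the centre of its underside. Leave alone.
- tipbox: clear pipette tip box with a yellow top, 80 mm (x) by 120 mm (y), 60 mm high, to the right, beyond the bay's back wall. Origin at the centre of its underside. Leave alone.

How it is judged (in metres and radians):
At the end, for the whole second after the job is handed in: all three caps lie flat and at rest inside the bay's walls, each wholly past the open side (a cap may stick out by at most 6 mm: its centre is at least 10 mm inside the line of the open side) (x of cap1 in the frame of bay between -0.072 and 0.072 m and y of cap1 in the frame of bay between -0.06 and 0.045 m and height (world z) of each of cap1, cap2, cap3 below 0.013 m and linear speed of each of cap1, cap2, cap3 below 0.01 m/s and x of cap2 in the frame of bay between -0.072 and 0.072 m and y of cap2 in the frame of bay between -0.06 and 0.045 m and x of cap3 in the frame of bay between -0.072 and 0.072 m and y of cap3 in the frame of bay between -0.06 and 0.045 m); the robot touches nothing.
It fails at once if a cap is lifted off the bench (its centre rises above 24 mm; it is 8 mm when the cap lies flat) (height (world z) of any of cap1, cap2, cap3 above 0.024 m).
It fails at once if the vial or the amber bottle is pushed more than 15 mm or tipped more than 20 degrees (distance of any of vial, reagent from where it was at the start of the episode above 0.015 m or angle between any of vial, reagent's own z axis and vertical above 0.35 rad).
It fails at once if the mouse, the phone or the tip box is pushed more than 15 mm (distance of any of mouse, phone, tipbox from where it was at the start of the episode above 0.015 m).
It also fails if it takes over 64 s, if anything falls off the work surface, if the arm or the gripper's body presses on something with over 40 N, if the wrist force passes 120 N, or if a joint passes its speed limit or range.

### The arm

A 6-joint arm with a two-finger parallel gripper is mounted at the origin on the work surface. World frame = base frame: x ahead of the robot, y to its left, z up, the work surface at z = 0. Lengths are in mm, angles in rad, forces in N, time in s.
With the tool pointing down it reaches from about 350 to 775 mm from the base axis. Payload 5.5 kg.
Tool frame: the origin (TCP) lies at the very end of the fingers, on their centre line; the grasp point (between the pads) lies 19 mm behind it (ctrl.grasp_offset is the distance from the TCP to the grasp point, in mm); z points along the fingers, y is the line along which they close (so a half turn about z gives the same grasp; the last joint's range is limited). The gripper opens to 85 mm and grips with 20 to 120 N. Pads are 22 mm wide; open, the fingers measure 114 mm over their backs; the gripper's body (76 mm by 85 mm) begins 54 mm behind the grasp point. The pads swing forward as they close: fully open they stand 13 mm farther back than shut.
Start: joints at [-1.251, 0.313, 0.046, 1.304, 0, 1.431], TCP at [255.17, -515.325, 231.323] pointing down, gripper open.
Joint ranges: [-2.76, 2.76], [-0.86, 1.69], [-1.03, 1.26], [-2.2, 2.34], [-1.47, 1.5], [-3.14, 3.14]. Speed limits (rad/s): [2.57, 2.57, 3.14, 3.14, 3.14, 3.14].

### API

Orientations are given as a rotation vector (axis times angle).
In Python, from plant import ctrl gives the robot as it stands. The module is installed in compiled form; this text tells all that it offers.
- The arm moves only by the shell command python3 -m jog 'ROWS' [FORCE]. ROWS is JSON, a list that holds one entry, the list of rows, each a list of 7 numbers: the turn, a rotation vector about the world's x, y, z in rad, then the shift along the world's x, y, z in m, then the closure, from -1 (fully open) to 1 (shut), so that 0 is half open. A call has 1 to 12 rows; each row shifts and turns the commanded pose from where the row before left it; what a row does not reach is not made up. A row lasts 1/8 s, in which the tool goes at most 62.5 mm and 10.7 degrees, less where a joint would pass 70% of its speed; a pose out of reach is approached as far as the arm can. A call is refused whole if a number of a shift passes 0.0625 or a number of a turn 0.188, either way. A call with a gripper value outside its range is refused whole. The fingers move at their own pace and stop on an object; FORCE is the grip in N (left out, the last holds). Time passes only in rows, so rows that do not move let the fingers close. It gives the time, the measured TCP pose, the force, the opening and the grip force at its end, in the units of the state.
- ctrl.get_state(): the state, without advancing time (a new reading comes with each control period).
- ctrl.get_image(name): name is "scene" or "top"; returns a dict with "color" (384x512x3 uint8, red, green, blue), "z_map" (384x512 float32, mm along the optical axis (not along the pixel's ray), 0 where there is no reading), "vfov" (degrees; the focal length in pixels is half the picture's height over the tangent of half this angle, whatever the lens; pixels are square), "cx", "cy" (the principal point, pixels), "k1" (the pictures are not rectified: a ray, as slopes to the right and down, at radius r is drawn at 1 + k1 r^2 times it, then the intrinsics apply), "pose" (4x4, takes a point from camera to world coordinates). Camera axes: x right, y up, looking along -z (the intrinsics and any distortion apply to the point x, -y, -z); pixel columns grow to the right and rows downward; lengths in mm; the calibration is good to about 2 mm. A picture is of the moment at which its call begins.
- ctrl.hand_in(): hands the job in; it is judged then, once.
The state is a dict: "time": time; "joint_pos": joint angles; "qvel": joint speeds; "effort": joint torques, N m; "tool_pos": TCP position; "tcp_rot": TCP orientation; "force": force on the tool from outside, world axes, zero at the start; "moment": the same for the moment, N m; "gripper_width": finger opening in mm; "grip_force": force on a finger pad.
Only numpy, scipy, OpenCV 4.12 (cv2) and the standard library are available. Lean on these libraries where they do the work, as an engineer would, in place of code of your own. Each camera call takes 0.05 s, during which the arm holds its last target. There are 200 camera calls.

## Working session

There is one attempt and no reset: what is moved stays moved. The work goes in short steps, Python scripts to look and compute and a shell command to move; the robot and the scene stay as the last step left them, time stands still between calls to the robot, and variables do not carry over. Pictures are saved under pics/ and viewed, at most 10 in all, crops included, and the job is handed in when it is done.

```bash
mkdir -p pics; cat > h.py <<'E'
import numpy as np, cv2
from plant import ctrl
def K(im):
    h,w=im["color"].shape[:2]; f=h/2/np.tan(np.radians(im["vfov"])/2)
    return np.array([[f,0,im["cx"]],[0,f,im["cy"]],[0,0,1.]]), np.array([im["k1"],0,0,0.])
def ray(im,uv,z):
    k,d=K(im); p=cv2.undistortPoints(np.float64(uv).reshape(-1,1,2),k,d).reshape(-1,2)
    D=np.c_[p[:,0],-p[:,1],-np.ones(len(p))]@im["pose"][:3,:3].T; o=im["pose"][:3,3]
    return o+D*((z-o[2])/D[:,2])[:,None]
def blobs(im,lo,hi,amin=30):
    hsv=cv2.cvtColor(im["color"],cv2.COLOR_RGB2HSV); m=cv2.inRange(hsv,lo,hi)
    n,_,s,c=cv2.connectedComponentsWithStats(m)
    return [(s[i],c[i]) for i in range(1,n) if s[i][4]>=amin]
def save(im,name,s=1.5): cv2.imwrite("pics/"+name,cv2.resize(im["color"][:,:,::-1],None,fx=s,fy=s))
E
python3 - <<'E'
from h import *
for n in("top","scene"):
    im=ctrl.get_image(n); save(im,n+"0.png"); print(n,im["vfov"],im["cx"],im["cy"],im["k1"],im["pose"].round(2).tolist())
    for s,c in blobs(im,(5,150,120),(18,255,255)): print("or",s,c.round(1),ray(im,c,16).round(0))
    for s,c in blobs(im,(95,100,60),(125,255,255),60): print("bl",s,c.round(1),ray(im,c,0).round(0))
print(ctrl.get_state())
E
```

```text
top 51.25147506639886 263.06010367474585 192.2673474247964 0.032012371338413205 [[0.01, 0.98, -0.2, 325.59], [-1.0, 0.01, -0.0, -48.22], [-0.0, 0.2, 0.98, 1155.63], [0.0, 0.0, 0.0, 1.0]]
or [243 148  12  11 101] [248.6 153. ] [[673.  -2.  16.]]
or [206 158  11  11 100] [211.1 162.9] [[642. 108.  16.]]
or [238 216  12  11 101] [243.2 221.2] [[470.  11.  16.]]
bl [  61   81   79   52 1648] [102.2 108.3] [[817. 448.   0.]]
bl [ 95 139  39  50 980] [114.1 163.2] [[644. 398.   0.]]
bl [ 315  162   44   56 1993] [336.8 189.3] [[ 569. -263.    0.]]
bl [178 179  13  13 127] [184.  184.8] [[579. 188.   0.]]
scene 54.34694772747857 256.0799912478206 195.76936067940548 0.017372861944712225 [[-0.29, -0.68, 0.68, 1250.45], [0.96, -0.21, 0.19, 183.47], [0.01, 0.7, 0.71, 798.98], [0.0, 0.0, 0.0, 1.0]]
or [267 189  12  11  99] [272.3 193.6] [[480.  13.  16.]]
or [317 225  12   7  40] [322.1 228.3] [[569. 177.  16.]]
or [242 239  13  13 136] [247.8 244.8] [[682.   0.  16.]]
or [286 240  13  13 136] [291.7 245.6] [[651. 111.  16.]]
bl [ 90   1  24  44 539] [101.4  17.7] [[ -595. -1257.     0.]]
bl [ 1
[... 482 characters left out ...]
[[802. 442.   0.]]
{'time': 0.1, 'joint_pos': array([-1.25058120e+00,  3.13932942e-01,  4.51126125e-02,  1.30364990e+00,
       -2.74461223e-07,  1.43119358e+00]), 'qvel': array([-0.00112521, -0.00365478,  0.00292311, -0.00026201, -0.000914  ,
        0.00169714]), 'effort': array([ 1.65465568e-03, -4.81721878e+01,  2.99246192e+01,  1.26513006e-02,
       -1.44979285e-04, -4.98784587e-06]), 'tool_pos': array([ 255.01774917, -514.83403735,  230.50191644]), 'tcp_rot': array([-3.05730520e+00, -7.15554044e-01,  2.37428960e-04]), 'force': array([-0.0455511 , -0.99715912,  0.17272651]), 'moment': array([-0.0015402 , -0.03257779, -0.01361839]), 'grip_force': 0.0, 'gripper_width': 85.38115843494771}
```

View pics/top0.png

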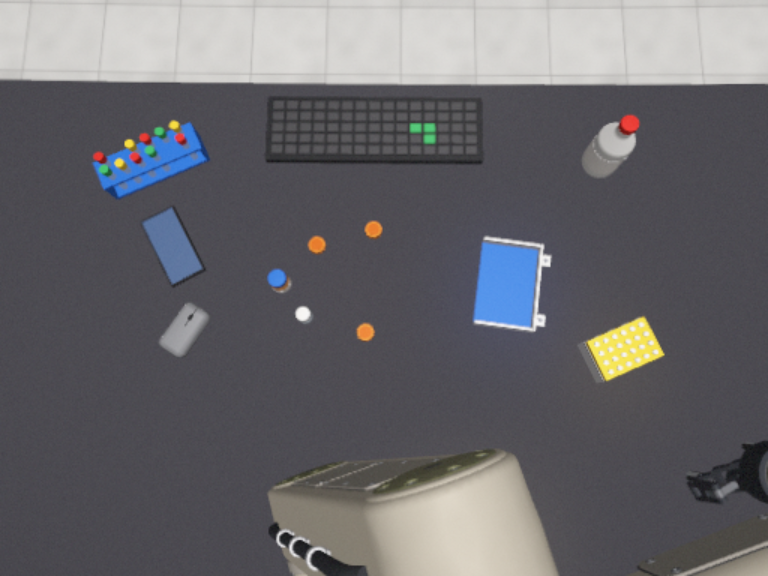

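View pics/scene0.png

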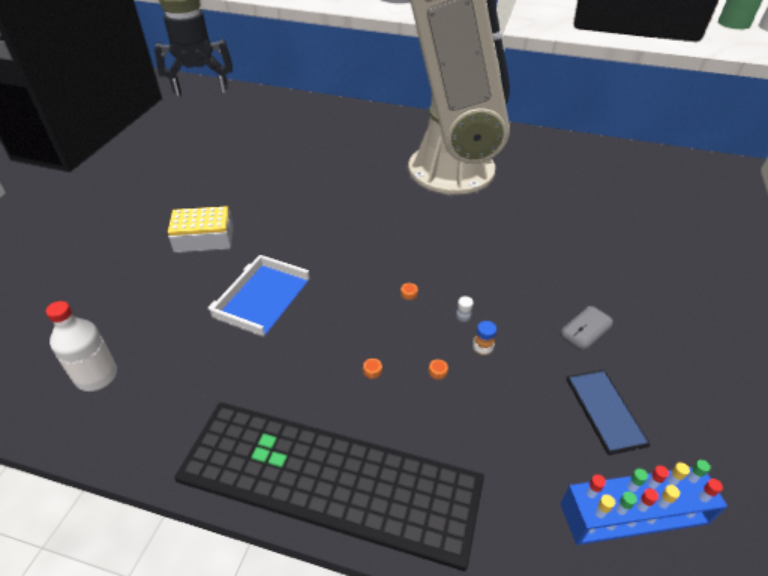

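Top view (in 1.5x pixels) shows caps at (373,229), (317,244) and (365,332). The bottle is at (278,280), the vial lid at (303,314), and the blue bay floor spans about (475–543, 241–328) with its open side to the left. The scene view agrees. Next I'll measure the bay, vial and bottle.

```bash
python3 - <<'E'
from h import *
for n in("top","scene"):
    im=ctrl.get_image(n); hsv=cv2.cvtColor(im["color"],cv2.COLOR_RGB2HSV); m=cv2.inRange(hsv,(95,120,60),(125,255,255))
    _,lab,s,c=cv2.connectedComponentsWithStats(m); 
    i=[i for i in range(1,len(s)) if np.hypot(*(ray(im,c[i],0)[0,:2]-[567,-261]))<25][0]
    pts=np.argwhere(lab==i)[:,::-1]; W=ray(im,pts,0)[:,:2].astype(np.float32)
    r=cv2.minAreaRect(W); print(n,"bay",r,cv2.boxPoints(r).round(0).tolist())
    for s,c in blobs(im,(0,0,190),(180,60,255),15):
        p=ray(im,c,45)[0]
        if 480<p[0]<600 and 100<p[1]<220: print("vial",s,p.round(0))
    for s,c in blobs(im,(100,120,60),(125,255,255),60):
        p=ray(im,c,56)[0]
        if 500<p[0]<620 and 120<p[1]<220: print("reag",s,p.round(0))
E
```

```text
top bay ((568.3963012695312, -262.5945129394531), (112.33281707763672, 157.40093994140625), 82.50333404541016) [[483.0, -308.0], [639.0, -329.0], [654.0, -217.0], [498.0, -197.0]]
vial [197 205  10   9  71] [501. 127.  45.]
reag [178 179  13  12 123] [567. 176.  56.]
scene bay ((567.6046142578125, -261.3557434082031), (112.4549331665039, 157.58958435058594), 82.3988265991211) [[482.0, -307.0], [638.0, -328.0], [653.0, -216.0], [497.0, -195.0]]
vial [306 198   9   7  54] [505. 128.  45.]
reag [318 214  13  12 134] [573. 176.  56.]
```

```bash
python3 -m jog '[[[0,0,0.17,0.034,0.044,-0.008,0.53],[0,0,0.17,0.034,0.044,-0.008,0.53],[0,0,0.17,0.034,0.044,-0.008,0.53],[0,0,0.17,0.034,0.044,-0.008,0.53],[0,0,0.17,0.034,0.044,-0.008,0.53],[0,0,0,0.034,0.044,-0.008,0.53],[0,0,0,0.034,0.044,-0.008,0.53],[0,0,0,0.034,0.044,-0.008,0.53],[0,0,0,0.034,0.044,-0.008,0.53],[0,0,0,0.034,0.044,-0.008,0.53],[0,0,0,0.034,0.044,-0.008,0.53],[0,0,0,0,0,0,0.53]]]'
```

```text
time: 1.7
tool_pos: [630.2, -27.9, 141.7]
tcp_rot: [-2.486, -1.919, 0.001]
force: [-1.3, -0.4, -0.3]
gripper_width: 20.2
grip_force: 0.0
```

```bash
python3 -m jog '[[[0,0,0,0.03,0.0375,-0.02,0.53],[0,0,0,0.03,0.0375,-0.02,0.53],[0,0,0,0,0,-0.03,0.53],[0,0,0,0,0,-0.03,0.53],[0,0,0,0,0,-0.02,0.53],[0,0,0,0,0,0,0.53],[0,0,0,0,0,0,0.53]]]'; python3 - <<'E'
from h import *
im=ctrl.get_image("scene"); save(im,"s1.png")
E
```

```text
time: 2.58
tool_pos: [689.6, 42.9, 24.4]
tcp_rot: [2.492, 1.912, 0.001]
force: [0.6, -0.1, 0.0]
gripper_width: 19.8
grip_force: 0.0
```

View pics/s1.png

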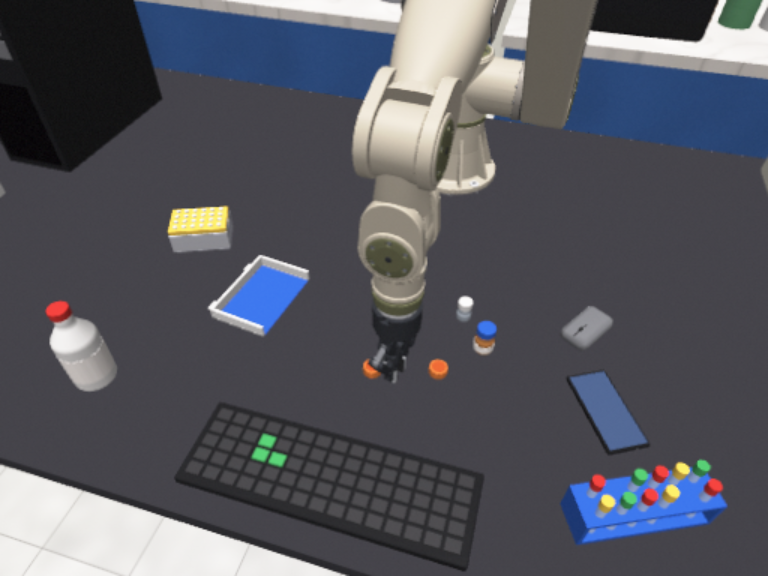

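The fingers are between cap A (372,368) and cap B (438,369), with both clear. I'll lower and push A.

```bash
python3 -m jog '[[[0,0,0,0,0.002,-0.012,0.53],[0,0,0,0,0.002,-0.008,0.53],[0,0,0,0,0,0,0.53],[0,0,0,-0.003,-0.011,0,0.53],[0,0,0,-0.003,-0.011,0,0.53],[0,0,0,-0.003,-0.011,0,0.53],[0,0,0,-0.004,-0.016,0,0.53],[0,0,0,-0.004,-0.016,0,0.53],[0,0,0,-0.004,-0.016,0,0.53],[0,0,0,-0.004,-0.016,0,0.53],[0,0,0,-0.004,-0.016,0,0.53],[0,0,0,-0.004,-0.016,0,0.53]]]'; python3 - <<'E'
from h import *
for n in("scene","top"):
    im=ctrl.get_image(n); 
    if n=="scene": save(im,"s2.png")
    for s,c in blobs(im,(5,150,120),(18,255,255)): print("or",s,ray(im,c,16).round(0))
E
```

```text
time: 4.12
tool_pos: [655.9, -82.4, 3.3]
tcp_rot: [2.492, 1.913, 0.0]
force: [-0.3, 0.9, 0.7]
gripper_width: 19.8
grip_force: 0.2
or [267 189  12  11  99] [[480.  13.  16.]]
or [317 225  12   7  40] [[569. 177.  16.]]
or [286 240  13  13 136] [[651. 111.  16.]]
or [206 158  11  11  98] [[642. 109.  16.]]
```

View pics/s2.png

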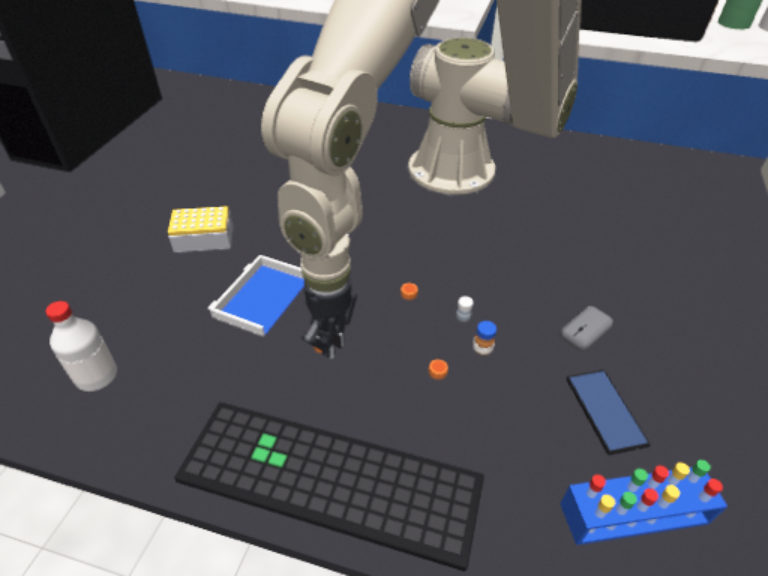

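Cap A is nested ahead of the fingers at (318,350). I'll carry on into the bay.

```bash
python3 -m jog '[[[0,0,0,-0.005,-0.018,0.001,0.53],[0,0,0,-0.005,-0.018,0,0.53],[0,0,0,-0.005,-0.018,0,0.53],[0,0,0,-0.005,-0.018,0,0.53],[0,0,0,-0.005,-0.018,0,0.53],[0,0,0,-0.005,-0.018,0,0.53],[0,0,0,-0.005,-0.018,0,0.53],[0,0,0,-0.005,-0.018,0,0.53],[0,0,0,-0.004,-0.016,0,0.53],[0,0,0,-0.003,-0.012,0,0.53],[0,0,0,-0.002,-0.01,0,0.53],[0,0,0,-0.001,-0.006,0,0.53]]]'; python3 -m jog '[[[0,0,0,0,0,0,0.53],[0,0,0,0.003,0.015,0,0.53],[0,0,0,0.003,0.015,0.02,0.53],[0,0,0,0,0,0.05,0.53],[0,0,0,0,0,0.05,0.53],[0,0,0,0,0,0,0.53]]]'; python3 - <<'E'
from h import *
for n in("scene","top"):
    im=ctrl.get_image(n); 
    if n=="scene": save(im,"s3.png")
    for s,c in blobs(im,(5,150,120),(18,255,255)): print("or",s,ray(im,c,16).round(0))
E
```

```text
time: 5.72
tool_pos: [606.1, -269.9, 4.3]
tcp_rot: [2.492, 1.913, 0.0]
force: [-0.3, 0.4, -0.4]
gripper_width: 20.3
grip_force: 0.1
time: 6.48
tool_pos: [615.9, -239.2, 131.6]
tcp_rot: [2.482, 1.91, 0.008]
force: [0.0, -0.2, -0.5]
gripper_width: 19.9
grip_force: 0.0
or [267 189  12  11 100] [[480.  13.  16.]]
or [155 197  11  10  83] [[ 608. -289.   16.]]
or [317 225  12   7  40] [[569. 177.  16.]]
or [286 240  13  13 136] [[651. 111.  16.]]
or [206 158  11  11 100] [[643. 109.  16.]]
or [238 216  12  11 102] [[470.  11.  16.]]
```

View pics/s3.png

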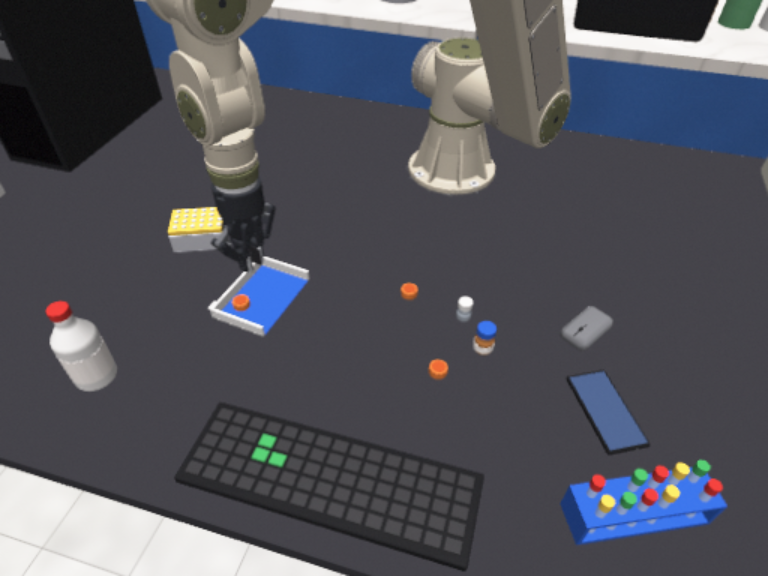

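Cap A is in the bay at (240,302), about (603,-291) mm. Cap C is next.

```bash
python3 -m jog '[[[0,0,0.168,-0.0255,0.05,-0.007,0.53],[0,0,0.168,-0.0255,0.05,-0.007,0.53],[0,0,0.168,-0.0255,0.05,-0.007,0.53],[0,0,0,-0.0255,0.05,-0.007,0.53],[0,0,0,-0.0255,0.05,-0.007,0.53],[0,0,0,-0.0255,0.05,-0.007,0.53],[0,0,0,0,0,-0.03,0.53],[0,0,0,0,0,-0.03,0.53],[0,0,0,0,0,0,0.53],[0,0,0,0,0,0,0.53]]]'
```

```text
time: 7.82
tool_pos: [458.8, 60.8, 22.5]
tcp_rot: [-1.935, -2.474, 0.001]
force: [0.4, -0.3, 0.6]
gripper_width: 19.9
grip_force: 0.0
```

```bash
python3 -m jog '[[[0,0,0,0.004,0,-0.012,0.53],[0,0,0,0,0,-0.006,0.53],[0,0,0,0.003,-0.012,0,0.53],[0,0,0,0.003,-0.012,0,0.53],[0,0,0,0.003,-0.012,0,0.53],[0,0,0,0.0044,-0.0175,0,0.53],[0,0,0,0.0044,-0.0175,0,0.53],[0,0,0,0.0044,-0.0175,0,0.53],[0,0,0,0.0044,-0.0175,0,0.53],[0,0,0,0.0044,-0.0175,0,0.53],[0,0,0,0.0044,-0.0175,0,0.53],[0,0,0,0.0044,-0.0175,0,0.53]]]';python3 - <<'E'
from h import *
for n in("scene","top"):
    im=ctrl.get_image(n); 
    if n=="scene": save(im,"s4.png")
    for s,c in blobs(im,(5,150,120),(18,255,255)): print("or",s,ray(im,c,16).round(0))
E
```

```text
time: 9.32
tool_pos: [503.2, -99.0, 4.3]
tcp_rot: [-1.936, -2.474, -0.0]
force: [0.3, -0.5, -0.1]
gripper_width: 19.8
grip_force: 0.2
or [221 188   9  11  76] [[ 519. -122.   16.]]
or [155 197  11  10  83] [[ 608. -289.   16.]]
or [317 225  12   7  40] [[569. 177.  16.]]
or [286 240  13  13 135] [[651. 111.  16.]]
or [206 158  11  11  99] [[642. 108.  16.]]
or [343 174  10  10  77] [[ 598. -293.   16.]]
```

View pics/s4.png

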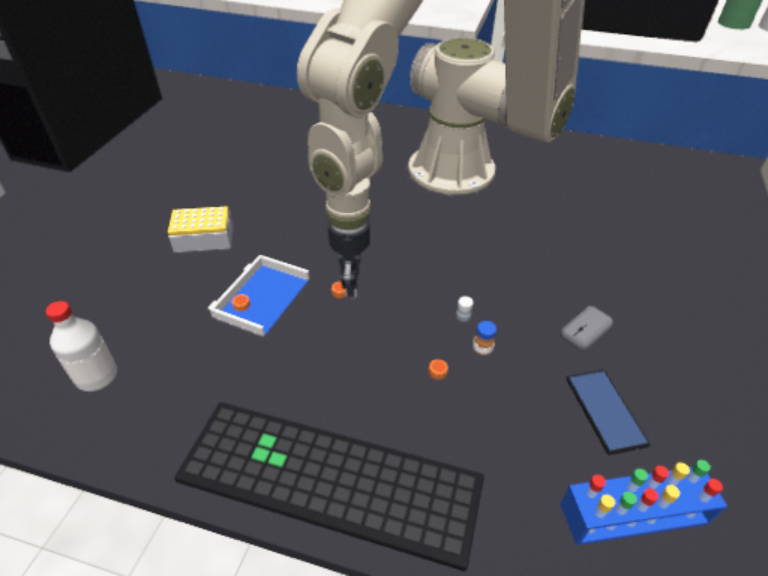

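Cap C is nested at (339,290) and on its path. I'll finish this push, retreat, and move toward cap B.

```bash
python3 -m jog '[[[0,0,0,0.0045,-0.018,0,0.53],[0,0,0,0.0045,-0.018,0,0.53],[0,0,0,0.0045,-0.018,0,0.53],[0,0,0,0.0045,-0.018,0,0.53],[0,0,0,0.0045,-0.018,0,0.53],[0,0,0,0.0045,-0.018,0,0.53],[0,0,0,0.004,-0.016,0,0.53],[0,0,0,0.003,-0.012,0,0.53],[0,0,0,0.002,-0.01,0,0.53],[0,0,0,0.001,-0.007,0,0.53],[0,0,0,0,0,0,0.53]]]'; python3 -m jog '[[[0,0,0,-0.003,0.015,0,0.53],[0,0,0,-0.003,0.015,0.02,0.53],[0,0,0,0,0,0.05,0.53],[0,0,0,0,0,0.05,0.53],[0,0,0,0,0,0,0.53]]]'; python3 - <<'E'
from h import *
for n in("scene","top"):
    im=ctrl.get_image(n)
    for s,c in blobs(im,(5,150,120),(18,255,255)): print("or",s,ray(im,c,16).round(0))
E
```

```text
time: 10.8
tool_pos: [540.0, -251.2, 4.3]
tcp_rot: [1.936, 2.474, 0.0]
force: [-0.4, 0.1, -0.0]
gripper_width: 19.9
grip_force: 0.0
time: 11.42
tool_pos: [536.8, -220.9, 130.7]
tcp_rot: [1.928, 2.468, 0.002]
force: [0.0, -1.0, -0.2]
gripper_width: 20.1
grip_force: 0.0
or [170 186  10  10  78] [[ 554. -270.   16.]]
or [155 197  11  10  83] [[ 608. -289.   16.]]
or [317 225  12   7  40] [[569. 177.  16.]]
or [286 240  13  13 136] [[651. 111.  16.]]
or [206 158  11  11 100] [[642. 108.  16.]]
```

```bash
python3 -m jog '[[[0,0,-0.14,0.017,0.0543,-0.006,0.53],[0,0,-0.14,0.017,0.0543,-0.006,0.53],[0,0,-0.14,0.017,0.0543,-0.006,0.53],[0,0,0,0.017,0.0543,-0.006,0.53],[0,0,0,0.017,0.0543,-0.006,0.53],[0,0,0,0.017,0.0543,-0.006,0.53],[0,0,0,0.017,0.0543,-0.006,0.53],[0,0,0,0,0,-0.03,0.53],[0,0,0,0,0,-0.03,0.53],[0,0,0,0,0,0,0.53],[0,0,0,0,0,0,0.53]]]'
```

```text
time: 12.9
tool_pos: [652.5, 159.3, 22.5]
tcp_rot: [-2.409, -2.016, 0.001]
force: [0.4, -0.1, -0.6]
gripper_width: 19.9
grip_force: 0.0
```

```bash
python3 -m jog '[[[0,0,0,0.002,0,-0.012,0.53],[0,0,0,0,0,-0.006,0.53],[0,0,0,-0.002,-0.012,0,0.53],[0,0,0,-0.002,-0.012,0,0.53],[0,0,0,-0.002,-0.012,0,0.53],[0,0,0,-0.0032,-0.018,0,0.53],[0,0,0,-0.0032,-0.018,0,0.53],[0,0,0,-0.0032,-0.018,0,0.53],[0,0,0,-0.0032,-0.018,0,0.53],[0,0,0,-0.0032,-0.018,0,0.53],[0,0,0,-0.0032,-0.018,0,0.53],[0,0,0,-0.0032,-0.018,0,0.53]]]';python3 - <<'E'
from h import *
for n in("scene","top"):
    im=ctrl.get_image(n)
    if n=="scene": save(im,"s5.png")
    for s,c in blobs(im,(5,150,120),(18,255,255),15): print("or",s,ray(im,c,16).round(0))
E
```

```text
time: 14.4
tool_pos: [626.4, -3.9, 4.3]
tcp_rot: [2.409, 2.016, 0.0]
force: [-0.4, 0.1, 0.5]
gripper_width: 20.5
grip_force: 0.2
or [170 186  10  10  77] [[ 555. -270.   16.]]
or [155 197  11  10  83] [[ 608. -289.   16.]]
or [317 225  12   7  40] [[569. 177.  16.]]
or [240 229   6   5  21] [[643. -27.  16.]]
or [343 174  10  10  78] [[ 598. -293.   16.]]
or [337 192  10  10  77] [[ 544. -274.   16.]]
```

View pics/s5.png

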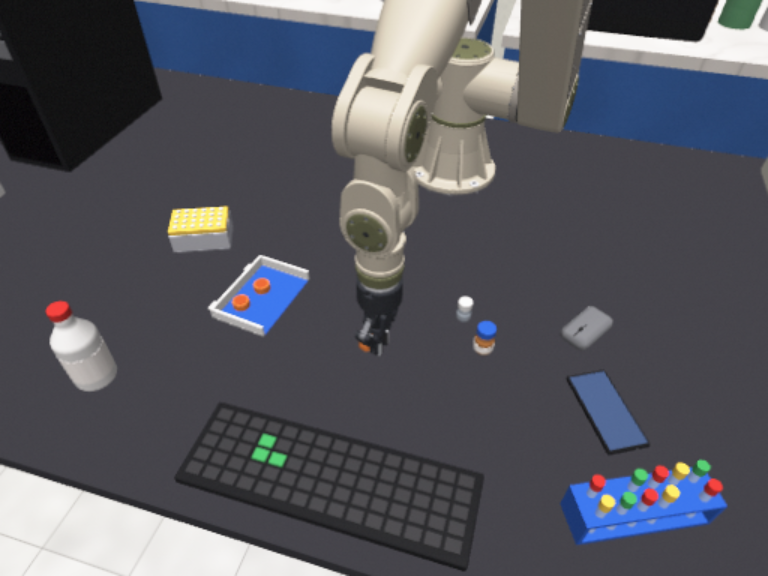

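Cap B is nested at (364,346), and caps A and C sit in the bay at (240,302) and (261,285). I'll finish the last push.

```bash
python3 -m jog '[[[0,0,0,-0.0033,-0.019,0,0.53],[0,0,0,-0.0033,-0.019,0,0.53],[0,0,0,-0.0033,-0.019,0,0.53],[0,0,0,-0.0033,-0.019,0,0.53],[0,0,0,-0.0033,-0.019,0,0.53],[0,0,0,-0.0033,-0.019,0,0.53],[0,0,0,-0.0033,-0.019,0,0.53],[0,0,0,-0.0033,-0.019,0,0.53],[0,0,0,-0.0033,-0.019,0,0.53],[0,0,0,-0.003,-0.016,0,0.53],[0,0,0,-0.002,-0.012,0,0.53],[0,0,0,-0.001,-0.007,0,0.53]]]'; python3 -m jog '[[[0,0,0,0,0,0,0.53],[0,0,0,0.003,0.015,0,0.53],[0,0,0,0.003,0.015,0.02,0.53],[0,0,0,0,0,0.05,0.53],[0,0,0,0,0,0.05,0.53],[0,0,0,0,0.03,0.05,0.53],[0,0,0,0,0.05,0.02,0.53],[0,0,0,0,0.05,0,0.53],[0,0,0,0,0,0,0.53],[0,0,0,0,0,0,0.53]]]'; python3 - <<'E'
from h import *
for n in("scene","top"):
    im=ctrl.get_image(n)
    if n=="scene": save(im,"s6.png")
    for s,c in blobs(im,(5,150,120),(18,255,255),15):
        p=ray(im,c,16)[0]; d=p[:2]-[568,-262]; t=np.radians(-7.5)
        print("or",p.round(0),"local",(d@[np.cos(t),np.sin(t)]).round(0),(d@[-np.sin(t),np.cos(t)]).round(0))
E
```

```text
time: 16.0
tool_pos: [590.7, -209.5, 4.3]
tcp_rot: [2.41, 2.016, 0.0]
force: [0.8, 0.7, -0.2]
gripper_width: 19.9
grip_force: 0.0
time: 17.25
tool_pos: [596.7, -47.5, 194.2]
tcp_rot: [2.407, 2.019, -0.0]
force: [-0.2, -0.4, 0.7]
gripper_width: 20.2
grip_force: 0.0
or [ 554. -270.   16.] local -12.0 -10.0
or [ 608. -289.   16.] local 43.0 -21.0
or [ 594. -229.   16.] local 22.0 36.0
or [569. 177.  16.] local -56.0 435.0
or [ 598. -293.   16.] local 33.0 -26.0
or [ 584. -233.   16.] local 12.0 31.0
or [ 544. -274.   16.] local -22.0 -15.0
```

View pics/s6.png

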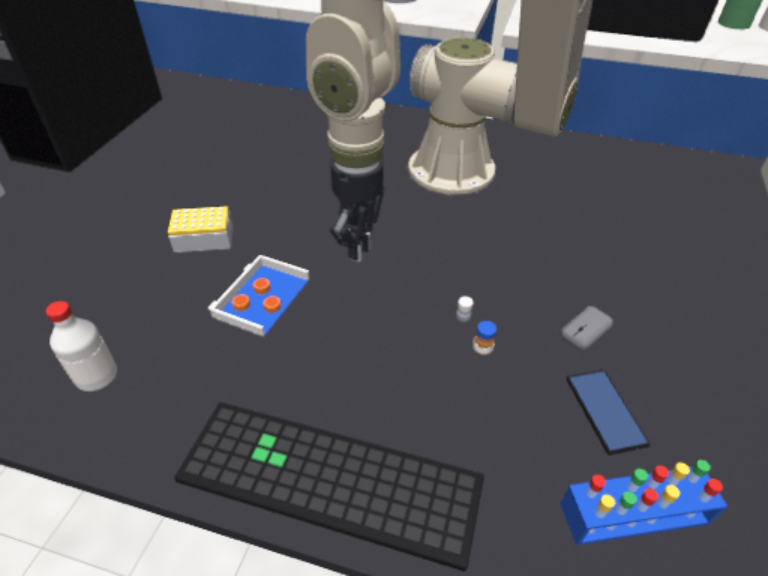

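All three caps are flat on the blue floor, at (240,302), (261,285) and (271,303). The outermost is about 22 mm inside the open side, and nothing else has moved.

```bash
python3 -c "
from plant import ctrl
print(ctrl.hand_in())"
```

```text
the job is handed in; nothing more can be done
None
```

I swept all three caps into the bay, where they lay flat and wholly inside (outermost centre about 22 mm past the open side), saw nothing else moved, and handed the job in at about 17 s; no verdict was returned.

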